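# Change the batch in the UV curing box of a glass workshop

## Robot

A 7-joint arm with a two-finger parallel gripper is mounted at the origin on the work surface. World frame = base frame: x ahead of the robot, y to its left, z up, the work surface at z = 0. Lengths are in m, angles in rad, forces in N, time in s.
With the tool pointing down it reaches from about 0.35 to 0.9 m from the base axis. Payload 19.9 kg.
Tool frame: the origin (TCP) lies on the mounting face of the last link; the fingertips stand 199 mm ahead of it and the grasp point (between the pads) lies 180 mm ahead of it; z points along the fingers, y is the direction in which the jaws open and shut (so a half turn about z gives the same grasp; the last joint's range is limited). The gripper opens to 94 mm and grips with 3 to 60 N. Pads are 16 mm wide; open, the fingers measure 119 mm over their backs; the gripper's body (75 mm by 177 mm) begins 78 mm behind the grasp point.
Start: joints at [1.192, 0.417, -0.01, 1.614, 0.005, 1.111, -0.053], TCP at [0.207, -0.59, 0.405] pointing down, gripper open.
Joint ranges: [-2.81, 2.81], [-0.39, 2.02], [-1.27, 1.25], [0.06, 2.57], [-1.19, 4.33], [0.19, 2], [-2.82, 2.82]. Speed limits (rad/s): [1.89, 1.89, 2.39, 2.39, 3.01, 3.01, 3.01].

## Interface

Orientations are given as a unit quaternion [x, y, z, w].
In Python, from plant import ctrl, imaging, order gives the robot as it stands.
- The arm moves only by the tool apply_moves, never from a script. Its argument "series" is a list of rows, each a list of 6 numbers: the shift along the tool's x, y, z in mm, then the turn, a rotation vector about the tool's x, y, z in rad. In form: [[dx, dy, dz, wx, wy, wz], ...]. A call has 1 to 10 rows; each row shifts and turns the commanded pose from where the row before left it, along the tool's axes as they then stand; what a row does not reach is not made up. A row lasts 1/8 s, in which the tool goes at most 62.5 mm and 10.7 degrees, less where a joint would pass 70% of its speed; a pose out of reach is approached as far as the arm can. A call with a gripper value outside its range is refused whole. "jaw" is the closure, from -1 (fully open) to 1 (shut), set as the call begins (left out, the last holds). The fingers move at their own pace and stop on an object; the grip force is fixed at half the most. Time passes only in rows, so rows that do not move let the fingers close. It gives the time, the measured TCP pose, the force and the opening at its end, in the units of the state.
- ctrl.sense(): the state, without advancing time (a new reading comes with each control period).
- imaging.snapshot(name): name is "scene" or "top" or "wrist"; returns the picture (384x512x3 uint8, red, green, blue); there is no depth.
- imaging.get_calibration(name): a dict with "mtx" (3x3 intrinsics, pixels), "dist" ([k1, k2, p1, p2, k3] as OpenCV has them; the pictures are not rectified), "T" (4x4, takes a point from camera to world coordinates). Camera axes: x right, y down, z forward; pixel columns grow to the right and rows downward; lengths in m; the calibration is good to about 2 mm. A picture is of the moment at which its call begins: read the wrist's pose just before it. get_calibration takes no time and is no camera call; for the wrist camera it gives the pose at the moment of the call.
- order.hand_in(): hands the job in, once; it reports no verdict.
The state is a dict: "clock": time; "joint_pos": joint angles; "qd": joint speeds; "effort": joint torques, N m; "eef_pos": TCP position; "ee_rot": TCP orientation; "wrist_force": force on the tool from outside, world axes, zero at the start; "torque": the same for the moment, N m; "gripper_width": finger opening in m.
Only numpy, scipy, OpenCV 4.12 (cv2) and the standard library are available. Lean on these libraries where they do the work, as an engineer would, in place of code of your own. Each camera call takes 0.05 s, during which the arm holds its last target. There are 200 camera calls.

## Task

The glass stands in the UV curing box have cured: first put the jar or jars standing in front of its drawer into the wooden jar tray, then press the drawer front so that the push-push catch lets the drawer spring open, and move every blue-heart stand from the drawer to the white board. Stand every yellow-heart stand from the cork board in the emptied drawer and push the drawer in until its catch holds it shut. Keep all glass and jars upright, and leave the other things on the table where they are.

Things in the scene. Friction and masses are not known exactly. Their poses are not given: they have to be found in the camera images.
- cured1: Cured glass stand: clear base 90 x 60 x 8 mm, upright clear panel (80 long, 8 thick, top edge 60 mm above the underside) along the middle of the base. Origin: centre of the underside; x along the panel, y across it, z up. About 190 g. BLUE heart on the panel. Starts in the shut drawer, panel front to back. Two or three of cured1..3 are present.
- cured2: Cured glass stand: clear base 90 x 60 x 8 mm, upright clear panel (80 long, 8 thick, top edge 60 mm above the underside) along the middle of the base. Origin: centre of the underside; x along the panel, y across it, z up. About 190 g. BLUE heart on the panel. Starts in the shut drawer, panel front to back. Two or three of cured1..3 are present.
- cured3: Cured glass stand: clear base 90 x 60 x 8 mm, upright clear panel (80 long, 8 thick, top edge 60 mm above the underside) along the middle of the base. Origin: centre of the underside; x along the panel, y across it, z up. About 190 g. BLUE heart on the panel. Starts in the shut drawer, panel front to back. Two or three of cured1..3 are present.
- fresh1: Fresh glass stand: clear base 90 x 60 x 8 mm, upright clear panel (80 long, 8 thick, top edge 60 mm above the underside) along the middle of the base. Origin: centre of the underside; x along the panel, y across it, z up. About 190 g. YELLOW heart on the panel. Starts on the cork board. Two or three of fresh1..3 are present.
- fresh2: Fresh glass stand: clear base 90 x 60 x 8 mm, upright clear panel (80 long, 8 thick, top edge 60 mm above the underside) along the middle of the base. Origin: centre of the underside; x along the panel, y across it, z up. About 190 g. YELLOW heart on the panel. Starts on the cork board. Two or three of fresh1..3 are present.
- fresh3: Fresh glass stand: clear base 90 x 60 x 8 mm, upright clear panel (80 long, 8 thick, top edge 60 mm above the underside) along the middle of the base. Origin: centre of the underside; x along the panel, y across it, z up. About 190 g. YELLOW heart on the panel. Starts on the cork board. Two or three of fresh1..3 are present.
- jar_red: closed jar of glass frit, red lid, 58 mm diameter, 88 mm high, about 220 g; origin: centre of its underside, z up. Stands in front of the drawer, in its way. One or both of jar_red and jar_green are present.
- jar_green: closed jar of glass frit, green lid, 58 mm diameter, 88 mm high, about 220 g; origin: centre of its underside, z up. Stands in front of the drawer, in its way. One or both of jar_red and jar_green are present.
- curing_box: white UV curing box fixed on the table, 200 deep (x) x 276 wide (y) x 106 mm high, amber window in its top, dark drawer front facing the robot. Origin: centre of its underside; x points from the drawer front to the rear; the housing's front face is at x = -100 mm. The drawer comes out towards -x.
- drawer (a joint): how far the drawer is out (m): 0 = held shut by the catch (as at the start), 0.125 = sprung fully open, -0.009 = inner stop. Push-push catch: press in to the stop (at least 7 mm past 0) and let go: a held drawer springs fully out by itself in about 1 s (get the fingers out of its way); an open one pushed in to the stop is then held at 0. Spring 4.5 N (open) to 6 N (shut), drag 35 N per m/s.
- drawer_floor (a point): centre of the drawer's inner floor (24 mm above the table), moves with the drawer; x to the rear, y across, z up. Inside 116 (x) x 232 mm (y): three stands fit side by side, panels along x, at y = -76, 0, +76 mm. Side and rear walls rise 22 mm above the floor, the front panel 66 mm. The bay is 72 mm high above the floor: stands must be flat on the floor to go in.
- drawer_face (a point): orange press mark, middle of the drawer front's outer face, 64 mm above the table, moves with the drawer; x points inward (the way to press). The front panel is 262 mm wide, from 12 to 90 mm above the table, 10 mm thick; held shut, it stands 24 mm proud of the housing.
- cork_board: brown cork board fixed on the table, 140 (x) x 290 (y) x 6 mm high; origin: centre of its underside. It carries the fresh stands; it may be on the left or the right.
- white_board: white board fixed on the table, 140 (x) x 290 (y) x 6 mm high, empty; origin: centre of its underside. The cured stands go on it, side by side, for instance at y = -85, 0 and +85 mm with the panels along its x. It may be on the left or the right.
- jar_tray_in (a point): centre of the inner floor (4 mm above the table) of the wooden jar tray, fixed beside the curing box on the left or right: outside 200 (x) x 116 (y) mm, 4 mm walls, rim 16 mm above the table. Two jars fit at x = -45 and +45 mm.
- clipboard: blue clipboard fixed on the table beside the curing box, 210 x 165 x 4 mm; origin: centre of its underside.
- pen: bystander, to be left where it is: blue pen, 145 mm long, on the clipboard.
- frit_cup: bystander, to be left where it is: yellow plastic cup, 68 mm across, 85 mm high, standing between robot and drawer.
- water_cup: bystander, to be left where it is: clear plastic cup, 68 mm across, 80 mm high, standing between robot and drawer.
- glass_cutter: bystander, to be left where it is: brass glass cutter with a red cap, 150 mm long, 14 mm thick, lying between the cups.
- glass_dish: bystander, to be left where it is: square greenish glass dish, 130 x 130 x 30 mm.
- white_jar: bystander, to be left where it is: white jar, 64 mm across, 100 mm high.
- glass_pack: bystander, to be left where it is: pack of green glass sheets, 150 x 100 x 24 mm.
Things that resemble listed ones, but are neither listed nor needed, are in the scene too. What is shaped like the fresh1 but orange is not meant.

How it is judged:
By the outcome, as a careful person would: the job done as asked, in the order asked, and still so for the second after the job is handed in, with the robot touching nothing.
Of jar_red, jar_green only 1 to 2 are there at a start; the rules pass over those that are not, and their reading is None.
Of cured1, cured2, cured3 only 2 to 3 are there at a start; the rules pass over those that are not, and their reading is None.
Of fresh1, fresh2, fresh3 only 2 to 3 are there at a start; the rules pass over those that are not, and their reading is None.
At some moment in a run one of fresh1, fresh2, fresh3 may be knocked a few centimetres aside while the robot is not near it.
It also fails if it takes over 210 s, if anything falls off the work surface, if the arm or the gripper's body presses on something with over 40 N, if the wrist force passes 120 N, or if a joint passes its speed limit or range.

## Working session

There is one attempt and no reset: what is moved stays moved. The work goes in short steps, Python scripts to look and compute and a tool call to move; the robot and the scene stay as the last step left them, time stands still between calls to the robot, and variables do not carry over. Pictures are saved under pics/ and viewed, about 12 in all and at most 16, crops included, and the job is handed in when it is done.

Besides the shell and the picture viewer there is one more tool, called after "Call:" as name(argument=value, ...), one argument or row to a line, values as JSON. apply_moves: Moves the arm, as the interface text tells. Its arguments: {"type":"object","properties":{"series":{"type":"array","items":{"type":"array","items":{"type":"number"}}},"jaw":{"type":"number"}},"required":["series"]}

```bash
ls; mkdir -p pics; cat > h.py <<'E'
import numpy as np, cv2, sys
from plant import ctrl, imaging, order
from scipy.spatial.transform import Rotation as R
def snap(n,f):
    im=imaging.snapshot(n); cv2.imwrite('pics/'+f,cv2.cvtColor(im,cv2.COLOR_RGB2BGR)); return im
def px2w(n,pts,z,c=None):
    c=c or imaging.get_calibration(n); K=np.array(c['mtx']);d=np.array(c['dist']);T=np.array(c['T'])
    u=cv2.undistortPoints(np.array(pts,float).reshape(-1,1,2),K,d).reshape(-1,2)
    r=np.c_[u,np.ones(len(u))]@T[:3,:3].T; o=T[:3,3]
    z=np.broadcast_to(z,len(u))
    return o+r*((z-o[2])/r[:,2])[:,None]
def w2px(n,P,c=None):
    c=c or imaging.get_calibration(n); T=np.linalg.inv(np.array(c['T']))
    rv,_=cv2.Rodrigues(T[:3,:3]); return cv2.projectPoints(np.array(P,float).reshape(-1,1,3),rv,T[:3,3],np.array(c['mtx']),np.array(c['dist']))[0].reshape(-1,2)
E
python3 - <<'E'
from h import *
np.set_printoptions(precision=4,suppress=True)
s=ctrl.sense(); print(s)
a=snap('scene','s0.png');b=snap('top','t0.png')
for n in('scene','top'):
  im=cv2.imread('pics/%s0.png'%n[0]); cv2.imwrite('pics/%s0b.png'%n[0],cv2.resize(im,(800,600),interpolation=cv2.INTER_CUBIC)); c=imaging.get_calibration(n); print(np.array(c['T']),c['dist'],np.array(c['mtx']))
E
```

```text
pics
{'clock': 0.0, 'joint_pos': array([ 1.1925,  0.418 , -0.0103,  1.6142,  0.0047,  1.1107, -0.053 ]), 'qd': array([-0.0009,  0.0011,  0.0004, -0.0013, -0.0012, -0.0001, -0.0006]), 'effort': array([ -0.0005, -85.1264,   0.6383, -42.5995,  -0.0488,   0.0186,
         0.0001]), 'eef_pos': array([ 0.2065, -0.5897,  0.404 ]), 'ee_rot': array([ 0.9858,  0.1676, -0.0002, -0.0006]), 'wrist_force': array([-0.2627,  0.8974, -0.539 ]), 'torque': array([ 0.0385, -0.0149,  0.0056]), 'gripper_width': 0.09416646233514492}
[[-0.7092  0.3972 -0.5824  1.4075]
 [ 0.705   0.3911 -0.5917  0.8279]
 [-0.0072 -0.8302 -0.5574  0.8682]
 [ 0.      0.      0.      1.    ]] [-0.1094  0.      0.      0.      0.    ] [[418.6056   0.     256.9032]
 [  0.     418.6056 196.4129]
 [  0.       0.       1.    ]]
[[-0.0014 -0.9821  0.1883  0.3485]
 [-0.9999 -0.0006 -0.0102  0.0197]
 [ 0.0101 -0.1883 -0.9821  1.2839]
 [ 0.      0.      0.      1.    ]] [0.0461 0.     0.     0.     0.    ] [[451.2947   0.     255.9796]
 [  0.     451.2947 191.8495]
 [  0.       0.       1.    ]]
```

View pics/t0b.png

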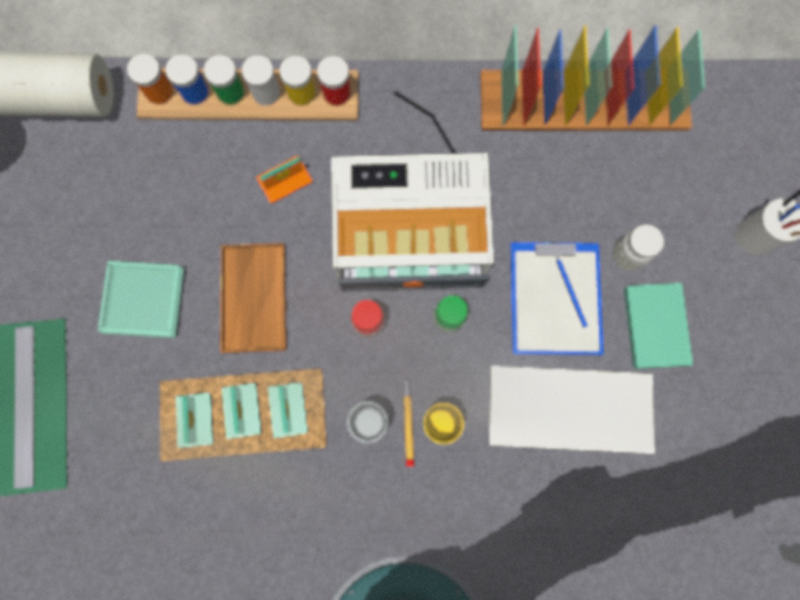

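View pics/s0b.png

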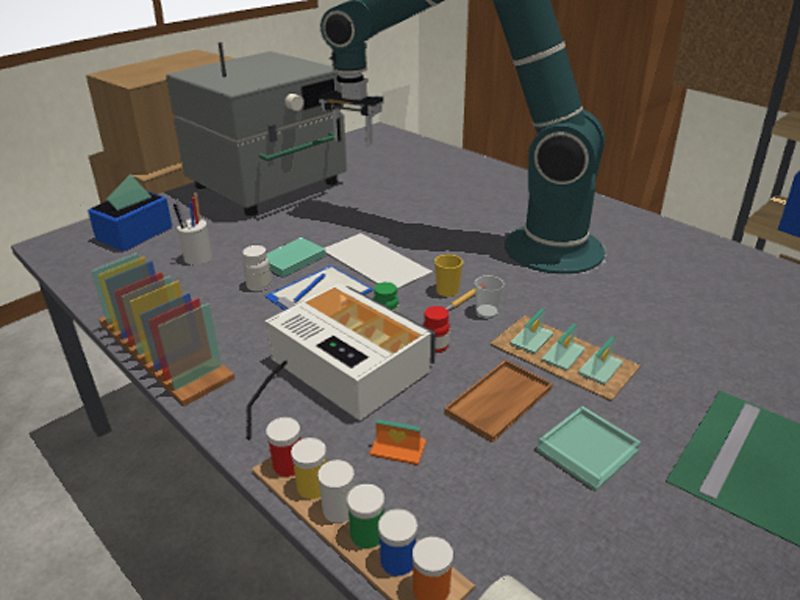

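Top view: jars at (367,316) red and (452,311) green. Fresh stands are on the cork board at (193,419), (240,411) and (287,410). The white board is on the right (572,409), the tray at (253,298) on the left, and the box front at about (410,285). What could be mistaken for targets: the orange stand at (285,180), the rack jars with white lids at y≈75, and the white jar at (647,243). I'll check the choice in one close crop.

```bash
python3 - <<'E'
from h import *
im=cv2.imread('pics/t0.png')
a=cv2.resize(im[140:230,135:335],(800,360),interpolation=cv2.INTER_CUBIC)
b=cv2.resize(im[232:292,95:215],(480,240),interpolation=cv2.INTER_CUBIC)
o=np.zeros((600,800,3),np.uint8);o[:360]=a;o[360:,:480]=b
c=cv2.resize(im[225:295,305:425],(320,187),interpolation=cv2.INTER_CUBIC);o[360:547,480:]=c
cv2.imwrite('pics/c1.png',o)
E
```

```text
(no output)
```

View pics/c1.png

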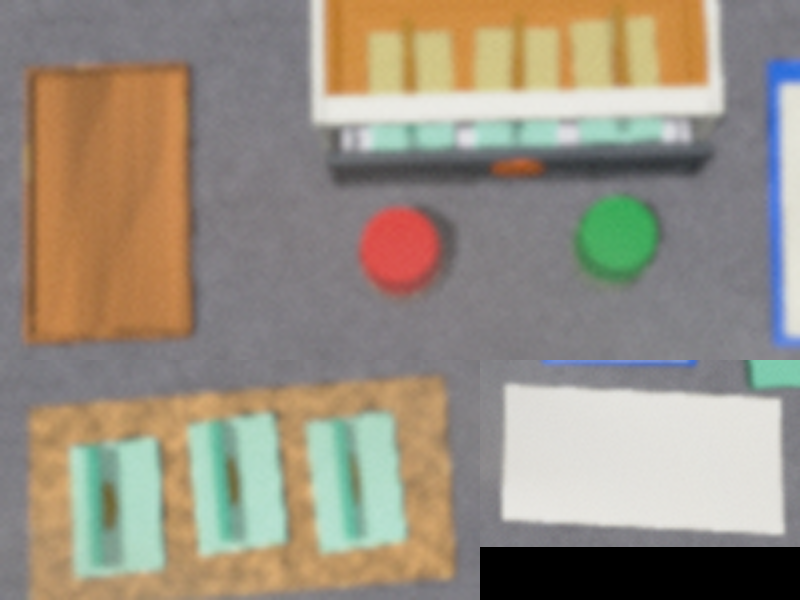

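```bash
python3 - <<'E'
from h import *
np.set_printoptions(precision=4,suppress=True)
def A(p,z): p=np.array(p,float); return px2w('top',np.c_[135+(p[:,0]+.5)/4-.5,140+(p[:,1]+.5)/4-.5],z)
def B(p,z): p=np.array(p,float); return px2w('top',np.c_[95+(p[:,0]+.5)/4-.5,232+(p[:,1]-360+.5)/4-.5],z)
def C(p,z): p=np.array(p,float); return px2w('top',np.c_[305+(p[:,0]-480)*.375,225+(p[:,1]-360)*.374],z)
def rect(n,w):
  c=w.mean(0); d=w-np.roll(w,-1,0); L=np.linalg.norm(d,axis=1)
  print(n,c,'sides',L, 'ang', np.degrees(np.arctan2(*( (w[1]-w[2])+(w[0]-w[3]))[[1,0]])))
print('jars',A([(400,247),(618,235)],.088))
rect('tray',A([(27,66),(188,64),(192,335),(24,343)],.016))
print('mark',A([(518,167)],.064)); print('front top edge',A([(332,160),(712,153)],.09),'box front top',A([(313,95),(720,88)],.106))
print('box pts t0b', px2w('top',np.array([(332,157),(488,153),(492,263),(331,267)])/1.5625,.106))
for i,q in enumerate([[(70,446),(157,437),(164,568),(74,578)],[(189,424),(276,412),(287,544),(199,556)],[(305,420),(393,411),(407,542),(319,552)]]): rect('fresh%d'%i,B(q,.014))
rect('cork',B([(30,408),(444,377),(453,577),(30,600)],.006))
rect('white',C([(504,383),(780,400),(784,534),(502,519)],.006))
print('cups',px2w('top',np.array([(368,421),(444,423)])/1.5625,.083),'cutter',px2w('top',np.array([(406,382),(409,465)])/1.5625,.01))
for n in ['wrist']:
  c=imaging.get_calibration(n);T=np.array(c['T']);s=ctrl.sense();Rt=R.from_quat(s['ee_rot']).as_matrix();print(Rt, Rt.T@(T[:3,3]-s['eef_pos']),Rt.T@T[:3,:3],c['mtx'])
E
```

```text
jars [[ 0.5518  0.0647  0.088 ]
 [ 0.56   -0.0819  0.088 ]]
tray [0.598  0.2756 0.016 ] sides [0.1156 0.1973 0.1172 0.2009] ang 2.2725037446041334
mark [[ 0.612  -0.0155  0.064 ]]
front top edge [[ 0.6111  0.111   0.09  ]
 [ 0.6161 -0.1464  0.09  ]] box front top [[ 0.6522  0.1231  0.106 ]
 [ 0.6574 -0.1506  0.106 ]]
box pts t0b [[ 0.8307  0.127   0.106 ]
 [ 0.8389 -0.1487  0.106 ]
 [ 0.6388 -0.1508  0.106 ]
 [ 0.6315  0.1256  0.106 ]]
fresh0 [0.3775 0.371  0.014 ] sides [0.0596 0.0894 0.0608 0.0896] ang 5.710992001543472
fresh1 [0.3929 0.2887 0.014 ] sides [0.0604 0.0909 0.0602 0.0906] ang 7.08095642423413
fresh2 [0.3945 0.2073 0.014 ] sides [0.0613 0.0905 0.0605 0.0911] ang 7.8822694195219505
cork [0.3893 0.2883 0.006 ] sides [0.2887 0.1382 0.2886 0.131 ] ang 3.8179826247166058
white [ 0.3949 -0.3002  0.006 ] sides [0.2913 0.1378 0.291  0.1409] ang -2.464734634410823
cups [[ 0.3719  0.0611  0.083 ]
 [ 0.3685 -0.0663  0.083 ]] cutter [[ 0.4422 -0.0042  0.01  ]
 [ 0.2973 -0.009   0.01  ]]
[[ 0.9438  0.3305 -0.0004]
 [ 0.3305 -0.9438  0.001 ]
 [-0.0001 -0.0011 -1.    ]] [0.0776 0.0004 0.0192] [[-0.0005 -0.9625 -0.2712]
 [ 1.     -0.0007  0.0005]
 [-0.0007 -0.2712  0.9625]] [[296.9484   0.     251.0141]
 [  0.     296.9484 189.7525]
 [  0.       0.       1.    ]]
```

The crop confirms three fresh stands, three cured ones behind the drawer front, both jars, and an empty white board and tray. Measured sizes match the description to within 3 mm. Starting with the green jar.

Call:
apply_moves(
  jaw=-1,
  series=[
    [0,0,0,0,0,0.155],
    [0,0,0,0,0,0.155],
    [36,-50,0,0,0,0],
    [36,-50,0,0,0,0],
    [36,-50,0,0,0,0],
    [36,-50,0,0,0,0],
    [36,-50,0,0,0,0],
    [36,-50,0,0,0,0],
    [36,-50,0,0,0,0],
    [36,-50,0,0,0,0],
  ],
)

```text
clock: 1.35
eef_pos: [0.4844, -0.1805, 0.4046]
ee_rot: [1.0, 0.013, -0.0, 0.0]
wrist_force: [0.6, -1.3, -0.0]
gripper_width: 0.0943
```

```bash
cat >> h.py <<'E'
def d(x,y,z,yaw):
    "print tool-frame delta to grasp point x,y,z (fingers down), yaw deg of tool x"
    s=ctrl.sense(); M=R.from_quat(s['ee_rot']).as_matrix(); p=s['eef_pos']
    cur=np.degrees(np.arctan2(M[1,0],M[0,0])); tilt=np.degrees(np.arccos(-M[2,2]))
    w=np.array([x,y,z+.18])-p; a=np.radians(yaw)
    print('t%.1f pos %s w%.4f yaw %.2f tilt %.2f F %s'%(s['clock'],p.round(4),s['gripper_width'],cur,tilt,s['wrist_force'].round(1)),'-> rotz %.3f after-rot dx %.1f dy %.1f dz %.1f'%(np.radians(cur-yaw),1e3*(np.cos(a)*w[0]+np.sin(a)*w[1]),1e3*(np.sin(a)*w[0]-np.cos(a)*w[1]),-1e3*w[2]))
E
python3 -c "
from h import *
d(.56,-.0819,.06,1.5)"
```

```text
t1.4 pos [ 0.4844 -0.1805  0.4046] w0.0943 yaw 1.53 tilt 0.01 F [ 0.6 -1.3 -0. ] -> rotz 0.000 after-rot dx 78.1 dy -96.6 dz 164.6
```

Call:
apply_moves(
  series=[
    [26,-32,0,0,0,0],
    [26,-32,0,0,0,0],
    [26,-32,0,0,0,0],
    [0,0,40,0,0,0],
    [0,0,20,0,0,0],
    [0,0,0,0,0,0],
  ],
)

```text
clock: 2.1
eef_pos: [0.5588, -0.0842, 0.3433]
ee_rot: [1.0, 0.014, -0.001, -0.0]
wrist_force: [0.8, -0.1, -0.2]
gripper_width: 0.0938
```

```bash
python3 -c "
from h import *
d(.56,-.0819,.06,1.5)
c=imaging.get_calibration('wrist')
im=snap('wrist','w1.png')
print(w2px('wrist',[(.56,-.0819,.088),(.589,-.0819,.088),(.56,-.0529,.088)],c))"
```

```text
t2.1 pos [ 0.5588 -0.0842  0.3433] w0.0938 yaw 1.55 tilt 0.17 F [ 0.8 -0.1 -0.2] -> rotz 0.001 after-rot dx 1.3 dy -2.2 dz 103.3
[[247.34077319 200.39017384]
 [248.16737904 166.23211497]
 [212.61747746 199.50173729]]
```

View pics/w1.png

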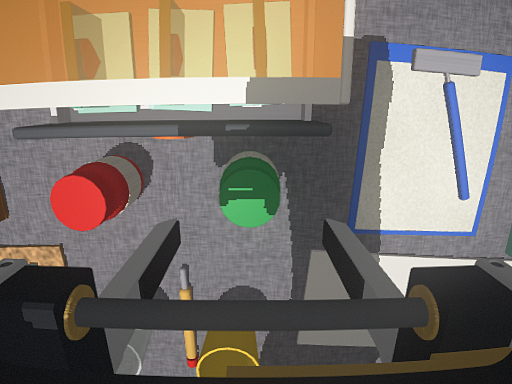

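Call:
apply_moves(
  series=[
    [4,0,40,0,0,0],
    [0,0,40,0,0,0],
    [0,0,23,0,0,0],
    [0,0,0,0,0,0],
  ],
)

```text
clock: 2.65
eef_pos: [0.5631, -0.0842, 0.2414]
ee_rot: [1.0, 0.013, -0.001, -0.0]
wrist_force: [0.4, 0.9, 0.3]
gripper_width: 0.0937
```

Call:
apply_moves(
  jaw=1,
  series=[
    [0,0,0,0,0,0],
    [0,0,0,0,0,0],
    [0,0,0,0,0,0],
    [0,0,0,0,0,0],
    [0,0,0,0,0,0],
    [0,0,-25,0,0,0],
    [0,0,-35,0,0,0],
    [0,0,-35,0,0,0],
    [0,0,-35,0,0,0],
    [0,0,0,0,0,0],
  ],
)

```text
clock: 3.9
eef_pos: [0.5635, -0.0842, 0.374]
ee_rot: [1.0, 0.013, 0.002, 0.0]
wrist_force: [0.6, -0.5, -2.3]
gripper_width: 0.0572
```

```bash
python3 -c "
from h import *
d(.643,.2774,.064,1.5)"
```

```text
t3.9 pos [ 0.5635 -0.0842  0.374 ] w0.0572 yaw 1.53 tilt 0.22 F [ 0.6 -0.5 -2.3] -> rotz 0.001 after-rot dx 88.9 dy -359.4 dz 130.0
```

Call:
apply_moves(
  series=[
    [7,-30,0,0,0,0],
    [12,-48,0,0,0,0],
    [12,-48,0,0,0,0],
    [12,-48,0,0,0,0],
    [12,-48,0,0,0,0],
    [12,-48,0,0,0,0],
    [12,-48,0,0,0,0],
    [10,-41,0,0,0,0],
    [0,0,30,0,0,0],
    [0,0,0,0,0,0],
  ],
)

```text
clock: 5.15
eef_pos: [0.6418, 0.2769, 0.3382]
ee_rot: [1.0, 0.014, -0.003, 0.001]
wrist_force: [-0.3, 0.2, -1.3]
gripper_width: 0.0574
```

```bash
python3 -c "
from h import *
d(.643,.2774,.066,1.5)
c=imaging.get_calibration('wrist')
im=snap('wrist','w2.png')
p=ctrl.sense()['eef_pos']
print(w2px('wrist',[(.698,.2237,.016),(.6945,.3315,.016),(.643,.277,.004),p-[0,0,.238]],c))"
```

```text
t5.2 pos [0.6418 0.2769 0.3382] w0.0574 yaw 1.57 tilt 0.32 F [-0.3  0.2 -1.3] -> rotz 0.001 after-rot dx 1.2 dy -0.5 dz 92.2
[[303.59733729 128.65842232]
 [196.50916091 129.30558274]
 [249.34410438 177.5118062 ]
 [249.44469846 208.46646937]]
```

View pics/w2.png

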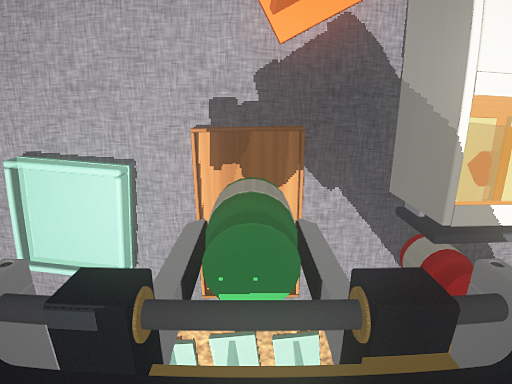

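Call:
apply_moves(
  series=[
    [1,0,25,0,0,0],
    [0,0,35,0,0,0],
    [0,0,22,0,0,0],
    [0,0,10,0,0,0],
    [0,0,0,0,0,0],
  ],
)

```text
clock: 5.82
eef_pos: [0.6436, 0.2771, 0.2499]
ee_rot: [1.0, 0.013, -0.0, -0.0]
wrist_force: [-0.8, -0.1, -1.4]
gripper_width: 0.0571
```

Call:
apply_moves(
  jaw=-1,
  series=[
    [0,0,0,0,0,0],
    [0,0,0,0,0,0],
    [0,0,-40,0,0,0],
    [0,0,-50,0,0,0],
    [0,0,-10,0,0,0],
    [-23,52,0,0,0,0],
    [-23,53,0,0,0,0],
    [-23,53,0,0,0,0],
    [-24,53,0,0,0,0],
    [0,0,0,0,0,0],
  ],
)

```text
clock: 7.08
eef_pos: [0.5552, 0.0595, 0.3497]
ee_rot: [1.0, 0.011, -0.0, 0.001]
wrist_force: [0.6, 1.0, -0.4]
gripper_width: 0.0941
```

```bash
python3 -c "
from h import *
d(.555,.064,.0614,1.5)"
```

```text
t7.1 pos [0.5552 0.0595 0.3497] w0.0941 yaw 1.21 tilt 0.11 F [ 0.6  1.  -0.4] -> rotz -0.005 after-rot dx -0.1 dy -4.5 dz 108.3
```

Call:
apply_moves(
  series=[
    [0,-4,30,0,0,0.005],
    [0,0,45,0,0,0],
    [0,0,33,0,0,0],
    [0,0,0,0,0,0],
  ],
)

```text
clock: 7.58
eef_pos: [0.5554, 0.0683, 0.2398]
ee_rot: [1.0, 0.011, -0.002, -0.0]
wrist_force: [0.5, 0.2, -0.4]
gripper_width: 0.0938
```

Call:
apply_moves(
  jaw=1,
  series=[
    [0,0,0,0,0,0],
    [0,0,0,0,0,0],
    [0,0,0,0,0,0],
    [0,0,0,0,0,0],
    [0,0,0,0,0,0],
    [0,0,-25,0,0,0],
    [0,0,-35,0,0,0],
    [0,0,-30,0,0,0],
    [0,0,0,0,0,0],
  ],
)

```text
clock: 8.7
eef_pos: [0.5564, 0.0678, 0.3334]
ee_rot: [1.0, 0.011, 0.002, -0.0]
wrist_force: [-0.2, 0.3, -3.8]
gripper_width: 0.0572
```

```bash
python3 -c "
from h import *
d(.553,.274,.0654,1.5)"
```

```text
t8.7 pos [0.5564 0.0678 0.3334] w0.0572 yaw 1.24 tilt 0.19 F [-0.2  0.3 -3.8] -> rotz -0.004 after-rot dx 2.0 dy -206.2 dz 88.0
```

Call:
apply_moves(
  series=[
    [2,-35,0,0,0,0.004],
    [0,-50,0,0,0,0],
    [0,-50,0,0,0,0],
    [0,-46,0,0,0,0],
    [0,-25,0,0,0,0],
    [0,0,25,0,0,0],
    [0,0,35,0,0,0],
    [0,0,20,0,0,0],
    [0,0,7,0,0,0],
    [0,0,0,0,0,0],
  ],
)

```text
clock: 9.95
eef_pos: [0.5544, 0.2734, 0.2448]
ee_rot: [1.0, 0.009, -0.0, 0.0]
wrist_force: [-1.6, -3.2, 3.1]
gripper_width: 0.0572
```

```bash
python3 -c "
from h import *
d(.553,.274,.065,1.5)
im=snap('top','t1.png')
cv2.imwrite('pics/t1c.png',cv2.resize(cv2.imread('pics/t1.png')[90:300,90:350],(780,630)[:2] if 0 else (743,600),interpolation=cv2.INTER_CUBIC))"
```

```text
t9.9 pos [0.5544 0.2734 0.2448] w0.0572 yaw 1.00 tilt 0.04 F [-1.6 -3.2  3.1] -> rotz -0.009 after-rot dx -1.4 dy -0.6 dz -0.2
```

Call:
apply_moves(
  jaw=-1,
  series=[
    [0,0,0,0,0,0],
    [0,0,0,0,0,0],
    [0,0,-35,0,0,0],
    [0,0,-50,0,0,0],
    [1,45,0,0,0,-0.009],
    [1,50,0,0,0,0],
    [1,50,0,0,0,0],
    [1,50,0,0,0,0],
    [1,50,0,0,0,0],
    [1,44,0,0,0,0],
  ],
)

```text
clock: 11.25
eef_pos: [0.5675, -0.0168, 0.3298]
ee_rot: [1.0, 0.013, 0.0, 0.0]
wrist_force: [0.8, -0.4, 0.0]
gripper_width: 0.094
```

Call:
apply_moves(
  jaw=1,
  series=[
    [0,0,0,0,0,0],
    [0,0,40,0,0,0],
    [0,0,40,0,0,0],
    [0,0,0,0,0,0],
    [0,0,0,0,0,0],
    [0,0,0,0,0,0],
  ],
)

```text
clock: 12.0
eef_pos: [0.5681, -0.0148, 0.2513]
ee_rot: [1.0, 0.013, 0.001, 0.0]
wrist_force: [0.2, 0.8, 0.4]
gripper_width: 0.0373
```

```bash
python3 -c "
from h import *
d(.600,-.0155,.064,1.5)
snap('top','t1.png')
w=snap('wrist','w3.png')
a=cv2.imread('pics/w3.png'); b=cv2.resize(cv2.imread('pics/t1.png')[90:300,95:351],(512,420),interpolation=cv2.INTER_CUBIC)
o=np.zeros((420,800,3),np.uint8); o[:,:512]=b; o[:216,512:]=cv2.resize(a,(288,216)); cv2.imwrite('pics/c3.png',o)"
```

```text
t12.0 pos [ 0.5681 -0.0148  0.2513] w0.0373 yaw 1.55 tilt 0.13 F [0.2 0.8 0.4] -> rotz 0.001 after-rot dx 31.9 dy 1.6 dz 7.3
```

View pics/c3.png

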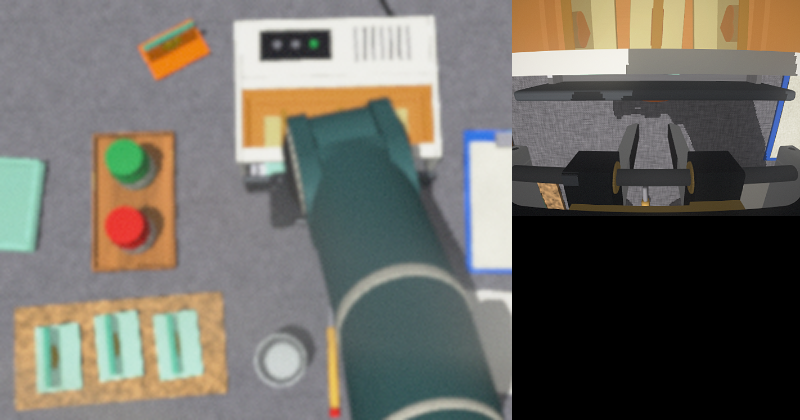

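Both jars stand upright in the tray (green at 127,158, red at 127,227), and the fresh stands have not moved. Next I press the drawer front.

Call:
apply_moves(
  series=[
    [14,1,4,0,0,0],
    [12,0,3,0,0,0],
    [0,0,0,0,0,0],
    [0,0,0,0,0,0],
    [2,0,0,0,0,0],
    [2,0,0,0,0,0],
    [2,0,0,0,0,0],
    [2,0,0,0,0,0],
  ],
)

```text
clock: 13.1
eef_pos: [0.6017, -0.0151, 0.2427]
ee_rot: [1.0, 0.013, -0.0, -0.0]
wrist_force: [0.0, 0.3, -0.9]
gripper_width: 0.0001
```

Call:
apply_moves(
  series=[
    [2,0,0,0,0,0],
    [2,0,0,0,0,0],
  ],
)

```text
clock: 13.35
eef_pos: [0.6053, -0.015, 0.2426]
ee_rot: [1.0, 0.013, -0.001, 0.0]
wrist_force: [-6.3, 0.7, 6.2]
gripper_width: 0.0007
```

Call:
apply_moves(
  series=[
    [2,0,0,0,0,0],
    [2,0,0,0,0,0],
  ],
)

```text
clock: 13.6
eef_pos: [0.6092, -0.0148, 0.2426]
ee_rot: [1.0, 0.013, -0.001, 0.0]
wrist_force: [-7.9, 1.1, 7.3]
gripper_width: 0.0005
```

Call:
apply_moves(
  series=[
    [2,0,0,0,0,0],
    [1,0,0,0,0,0],
  ],
)

```text
clock: 13.85
eef_pos: [0.6122, -0.0148, 0.2426]
ee_rot: [1.0, 0.013, -0.001, 0.0]
wrist_force: [-8.2, -0.7, 5.6]
gripper_width: 0.0002
```

Call:
apply_moves(
  series=[
    [1,0,0,0,0,0],
    [1,0,0,0,0,0],
  ],
)

```text
clock: 14.1
eef_pos: [0.6138, -0.0147, 0.2426]
ee_rot: [1.0, 0.013, -0.002, 0.0]
wrist_force: [-18.4, -1.3, 15.8]
gripper_width: 0.0006
```

Call:
apply_moves(
  series=[
    [-45,0,-10,0,0,0],
    [-40,0,-45,0,0,0],
    [-40,0,-45,0,0,0],
    [0,0,-40,0,0,0],
    [0,0,0,0,0,0],
    [0,0,0,0,0,0],
    [0,0,0,0,0,0],
    [0,0,0,0,0,0],
  ],
)

```text
clock: 15.1
eef_pos: [0.4896, -0.0181, 0.3818]
ee_rot: [1.0, 0.013, -0.001, -0.0]
wrist_force: [0.6, 0.4, 0.3]
gripper_width: 0.0004
```

Call:
apply_moves(
  jaw=-1,
  series=[
    [0,0,0,0,0,0],
    [0,0,0,0,0,0],
    [0,0,0,0,0,0],
    [0,0,0,0,0,0],
  ],
)

```text
clock: 15.6
eef_pos: [0.4896, -0.0181, 0.3827]
ee_rot: [1.0, 0.013, -0.0, -0.0]
wrist_force: [-0.4, 0.1, 0.1]
gripper_width: 0.037
```

```bash
python3 -c "
from h import *
np.set_printoptions(precision=1,suppress=True)
d(.552,-.0931,.064,1.5)
a=np.radians(1.5);ux=np.array([np.cos(a),np.sin(a),0]);uy=np.array([-np.sin(a),np.cos(a),0])
f=np.array([.612,-.0155,0])-.125*ux; fl=f+.068*ux
print('floor',fl)
c=imaging.get_calibration('wrist')
snap('wrist','w4.png')
P=[]
for y in(-.076,0,.076):
  q=fl+y*uy; P+=[q-.04*ux+[0,0,.084],q+.04*ux+[0,0,.084]]
  print('stand',(1e4*q)//1)
P+=[f+[0,0,.09]-.131*uy,f+[0,0,.09]+.131*uy]
print(w2px('wrist',P,c))"
```

```text
t15.6 pos [ 0.5 -0.   0.4] w0.0370 yaw 1.54 tilt 0.00 F [-0.4  0.1  0.1] -> rotz 0.001 after-rot dx 60.4 dy 76.6 dz 138.7
floor [ 0.6 -0.   0. ]
stand [5570. -930.    0.]
stand [5550. -170.    0.]
stand [5530.  589.    0.]
[[329.8 163.3]
 [335.3  75.7]
 [250.6 163.2]
 [250.6  74.9]
 [171.4 163.4]
 [165.9  75.7]
 [384.8 193.1]
 [116.4 193.1]]
```

View pics/w4.png

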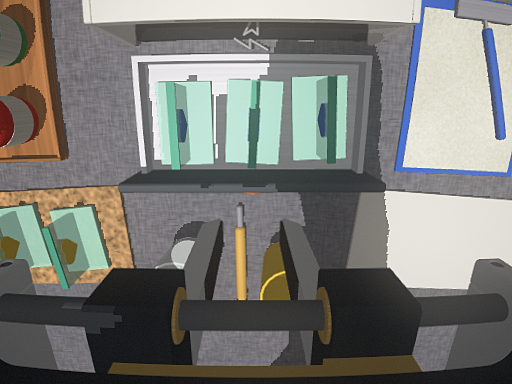

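The drawer has sprung open with three blue-heart stands in it. Their panel tops are at about x=172, 253 and 333 px, close to the prediction. I'll pick the right one first.

Call:
apply_moves(
  jaw=-0.3,
  series=[
    [21,26,0,0,0,0],
    [22,26,0,0,0,0],
    [21,26,0,0,0,0],
    [0,0,20,0,0,0],
    [0,0,40,0,0,0],
    [0,0,40,0,0,0],
    [0,0,38,0,0,0],
    [0,0,0,0,0,0],
  ],
)

```text
clock: 16.65
eef_pos: [0.5551, -0.0942, 0.2428]
ee_rot: [1.0, 0.014, -0.002, -0.001]
wrist_force: [0.8, 0.2, 0.4]
gripper_width: 0.061
```

Call:
apply_moves(
  jaw=1,
  series=[
    [0,0,0,0,0,0],
    [0,0,0,0,0,0],
    [0,0,0,0,0,0],
    [0,0,0,0,0,0],
    [0,0,0,0,0,0],
    [0,0,0,0,0,0],
    [0,0,0,0,0,0],
    [0,0,0,0,0,0],
  ],
)

```text
clock: 17.65
eef_pos: [0.5558, -0.0941, 0.2448]
ee_rot: [1.0, 0.014, 0.0, -0.0]
wrist_force: [-0.6, 2.2, 6.1]
gripper_width: 0.0077
```

```bash
python3 -c "
from h import *
d(.3913,-.3851,.064-.017,-2.5)"
```

```text
t17.6 pos [ 0.5558 -0.0941  0.2448] w0.0077 yaw 1.55 tilt 0.02 F [-0.6  2.2  6.1] -> rotz 0.071 after-rot dx -151.6 dy 297.9 dz 17.8
```

Call:
apply_moves(
  series=[
    [0,0,-25,0,0,0],
    [0,0,-40,0,0,0],
    [0,0,-35,0,0,0.071],
    [-13,27,0,0,0,0],
    [-23,45,0,0,0,0],
    [-23,45,0,0,0,0],
    [-23,45,0,0,0,0],
    [-23,45,0,0,0,0],
    [-23,45,0,0,0,0],
    [-23,46,0,0,0,0],
  ],
)

```text
clock: 18.9
eef_pos: [0.3904, -0.3868, 0.3444]
ee_rot: [1.0, -0.022, -0.0, -0.0]
wrist_force: [0.7, 0.3, -1.4]
gripper_width: 0.0082
```

```bash
python3 -c "
from h import *
d(.3913,-.3851,.064-.0165,-2.5)"
```

```text
t18.9 pos [ 0.3904 -0.3868  0.3444] w0.0082 yaw -2.54 tilt 0.04 F [ 0.7  0.3 -1.4] -> rotz -0.001 after-rot dx 0.8 dy -1.7 dz 116.9
```

Call:
apply_moves(
  series=[
    [1,-2,25,0,0,0],
    [0,0,40,0,0,0],
    [0,0,35,0,0,0],
    [0,0,12,0,0,0],
    [0,0,4,0,0,0],
    [0,0,0,0,0,0],
  ],
)

```text
clock: 19.65
eef_pos: [0.393, -0.3837, 0.2295]
ee_rot: [1.0, -0.022, 0.0, 0.0]
wrist_force: [-0.4, 0.2, -0.9]
gripper_width: 0.008
```

Call:
apply_moves(
  jaw=-0.3,
  series=[
    [0,0,0,0,0,0],
    [0,0,0,0,0,0],
    [0,0,0,0,0,0],
    [0,0,-40,0,0,0],
    [0,0,-45,0,0,0],
    [0,0,-35,0,0,0],
    [0,0,0,0,0,0],
  ],
)

```text
clock: 20.52
eef_pos: [0.3931, -0.3838, 0.3513]
ee_rot: [1.0, -0.022, 0.002, 0.002]
wrist_force: [-0.8, 0.2, -0.5]
gripper_width: 0.0609
```

```bash
python3 -c "
from h import *
d(.552,-.018,.064,0)"
```

```text
t20.5 pos [ 0.3931 -0.3838  0.3513] w0.0609 yaw -2.54 tilt 0.26 F [-0.8  0.2 -0.5] -> rotz -0.044 after-rot dx 158.9 dy -365.8 dz 107.3
```

Call:
apply_moves(
  series=[
    [0,0,0,0,0,-0.044],
    [20,-46,0,0,0,0],
    [20,-46,0,0,0,0],
    [20,-46,0,0,0,0],
    [20,-46,0,0,0,0],
    [20,-46,0,0,0,0],
    [20,-46,0,0,0,0],
    [20,-46,0,0,0,0],
    [19,-44,0,0,0,0],
    [0,0,0,0,0,0],
  ],
)

```text
clock: 21.78
eef_pos: [0.5524, -0.0139, 0.3478]
ee_rot: [1.0, 0.002, -0.0, -0.001]
wrist_force: [-0.6, -0.9, 0.1]
gripper_width: 0.061
```

```bash
python3 -c "
from h import *
d(.552,-.018,.064,0)
c=imaging.get_calibration('wrist')
snap('wrist','w5.png')
snap('top','t5.png')
print(w2px('wrist',[(.512,-.018,.084),(.592,-.018,.084)],c))"
```

```text
t21.8 pos [ 0.5524 -0.0139  0.3478] w0.0610 yaw 0.29 tilt 0.10 F [-0.6 -0.9  0.1] -> rotz 0.005 after-rot dx -0.4 dy 4.1 dz 103.8
[[254.73704295 242.11030521]
 [255.50013156 153.88759074]]
```

View pics/w5.png

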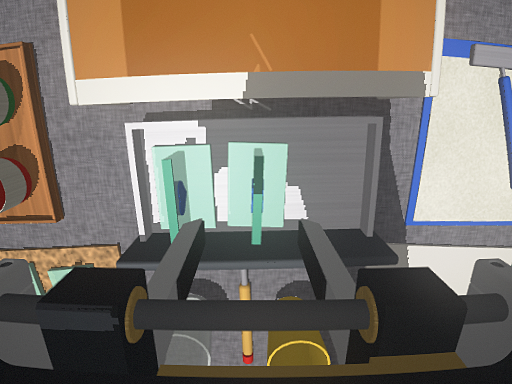

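The middle panel lies at (257, 150–243), as predicted. Going down on it.

Call:
apply_moves(
  series=[
    [0,3,35,0,0,0],
    [0,0,40,0,0,0],
    [0,0,29,0,0,0],
    [0,0,0,0,0,0],
  ],
)

```text
clock: 22.38
eef_pos: [0.5509, -0.0217, 0.2429]
ee_rot: [1.0, -0.001, -0.002, 0.0]
wrist_force: [0.1, 0.7, 0.0]
gripper_width: 0.0609
```

Call:
apply_moves(
  jaw=1,
  series=[
    [0,0,0,0,0,0],
    [0,0,0,0,0,0],
    [0,0,0,0,0,0],
    [0,0,0,0,0,0],
    [0,0,0,0,0,0],
    [0,0,0,0,0,0],
    [0,0,0,0,0,0],
  ],
)

```text
clock: 23.25
eef_pos: [0.5519, -0.0203, 0.2447]
ee_rot: [1.0, 0.0, 0.0, -0.0]
wrist_force: [-0.6, 1.3, 1.8]
gripper_width: 0.0079
```

Call:
apply_moves(
  series=[
    [0,0,-25,0,0,0],
    [0,0,-40,0,0,0],
    [0,0,-35,0,0,0],
    [0,0,0,0,0,0.049],
  ],
)

```text
clock: 23.75
eef_pos: [0.5523, -0.0206, 0.3471]
ee_rot: [1.0, -0.025, 0.002, 0.0]
wrist_force: [-0.4, 0.0, -2.8]
gripper_width: 0.0078
```

```bash
python3 -c "
from h import *
d(.3949,-.3002,.064-.0165,-2.5)"
```

```text
t23.8 pos [ 0.5523 -0.0206  0.3471] w0.0078 yaw -2.88 tilt 0.21 F [-0.4  0.  -2.8] -> rotz -0.007 after-rot dx -145.0 dy 286.2 dz 119.6
```

Call:
apply_moves(
  series=[
    [-13,26,0,0,0,-0.006],
    [-22,43,0,0,0,0],
    [-22,43,0,0,0,0],
    [-22,43,0,0,0,0],
    [-22,43,0,0,0,0],
    [-22,44,0,0,0,0],
    [-22,44,0,0,0,0],
    [0,0,20,0,0,0],
    [0,0,0,0,0,0],
  ],
)

```text
clock: 24.88
eef_pos: [0.3939, -0.2998, 0.3236]
ee_rot: [1.0, -0.022, -0.001, -0.001]
wrist_force: [-0.6, 0.4, -1.6]
gripper_width: 0.0077
```

```bash
python3 -c "
from h import *
d(.3949,-.3002,.064-.0165,-2.5)"
```

```text
t24.9 pos [ 0.3939 -0.2998  0.3236] w0.0077 yaw -2.51 tilt 0.15 F [-0.6  0.4 -1.6] -> rotz -0.000 after-rot dx 1.0 dy 0.4 dz 96.1
```

Call:
apply_moves(
  series=[
    [1,0,25,0,0,0],
    [0,0,40,0,0,0],
    [0,0,20,0,0,0],
    [0,0,8,0,0,0],
    [0,0,3,0,0,0],
    [0,0,0,0,0,0],
  ],
)

```text
clock: 25.62
eef_pos: [0.3958, -0.2999, 0.2293]
ee_rot: [1.0, -0.021, 0.0, 0.0]
wrist_force: [0.0, -0.4, -1.7]
gripper_width: 0.0075
```

Call:
apply_moves(
  jaw=-0.3,
  series=[
    [0,0,0,0,0,0],
    [0,0,0,0,0,0],
    [0,0,0,0,0,0],
    [0,0,-40,0,0,0],
    [0,0,-45,0,0,0],
    [0,0,-35,0,0,-0.044],
    [19,-44,0,0,0,0],
    [19,-44,0,0,0,0],
    [19,-44,0,0,0,0],
  ],
)

```text
clock: 26.75
eef_pos: [0.4527, -0.1665, 0.3489]
ee_rot: [1.0, 0.0, 0.0, 0.0]
wrist_force: [1.1, -0.6, 0.3]
gripper_width: 0.0611
```

Call:
apply_moves(
  series=[
    [19,-44,0,0,0,0],
    [19,-44,0,0,0,0],
    [19,-44,0,0,0,0],
    [19,-44,0,0,0,0],
    [19,-44,0,0,0,0],
    [0,0,0,0,0,0],
  ],
)

```text
clock: 27.5
eef_pos: [0.5477, 0.0556, 0.3486]
ee_rot: [1.0, 0.003, 0.0, -0.001]
wrist_force: [0.3, 0.5, 0.2]
gripper_width: 0.0609
```

```bash
python3 -c "
from h import *
d(.549,.0555,.064,0)"
```

```text
t27.5 pos [0.5477 0.0556 0.3486] w0.0609 yaw 0.32 tilt 0.09 F [0.3 0.5 0.2] -> rotz 0.006 after-rot dx 1.3 dy 0.1 dz 104.6
```

Call:
apply_moves(
  series=[
    [1,0,35,0,0,0],
    [0,0,40,0,0,0],
    [0,0,29,0,0,0],
    [0,0,0,0,0,0],
  ],
)

```text
clock: 28.0
eef_pos: [0.5475, 0.0515, 0.2432]
ee_rot: [1.0, 0.0, -0.002, 0.0]
wrist_force: [0.4, -0.6, 1.2]
gripper_width: 0.0612
```

Call:
apply_moves(
  jaw=1,
  series=[
    [0,0,0,0,0,0],
    [0,0,0,0,0,0],
    [0,0,0,0,0,0],
    [0,0,0,0,0,0],
    [0,0,0,0,0,0],
    [0,0,0,0,0,0],
    [0,0,0,0,0,0],
  ],
)

```text
clock: 28.88
eef_pos: [0.5483, 0.0525, 0.2448]
ee_rot: [1.0, 0.001, 0.0, -0.0]
wrist_force: [-0.4, 3.1, 3.2]
gripper_width: 0.0079
```

Call:
apply_moves(
  series=[
    [0,0,-25,0,0,0],
    [0,0,-40,0,0,0],
    [0,0,-35,0,0,0],
    [0,0,0,0,0,0.045],
  ],
)

```text
clock: 29.38
eef_pos: [0.5486, 0.0521, 0.3469]
ee_rot: [1.0, -0.023, 0.002, 0.0]
wrist_force: [-0.3, 0.2, -2.6]
gripper_width: 0.0079
```

```bash
python3 -c "
from h import *
d(.3985,-.2153,.064-.0165,-2.5)"
```

```text
t29.4 pos [0.5486 0.0521 0.3469] w0.0079 yaw -2.59 tilt 0.19 F [-0.3  0.2 -2.6] -> rotz -0.002 after-rot dx -138.3 dy 273.7 dz 119.4
```

Call:
apply_moves(
  series=[
    [-13,26,0,0,0,0],
    [-21,41,0,0,0,0],
    [-21,41,0,0,0,0],
    [-21,41,0,0,0,0],
    [-21,41,0,0,0,0],
    [-21,41,0,0,0,0],
    [-20,41,0,0,0,0],
    [0,0,20,0,0,0],
    [0,0,0,0,0,0],
  ],
)

```text
clock: 30.5
eef_pos: [0.3977, -0.2135, 0.3237]
ee_rot: [1.0, -0.022, -0.001, -0.001]
wrist_force: [-0.2, 0.6, -1.7]
gripper_width: 0.0073
```

```bash
python3 -c "
from h import *
d(.3985,-.2153,.064-.0165,-2.5)"
```

```text
t30.5 pos [ 0.3977 -0.2135  0.3237] w0.0073 yaw -2.57 tilt 0.15 F [-0.2  0.6 -1.7] -> rotz -0.001 after-rot dx 0.9 dy 1.8 dz 96.2
```

Call:
apply_moves(
  series=[
    [1,1,25,0,0,0],
    [0,0,40,0,0,0],
    [0,0,20,0,0,0],
    [0,0,8,0,0,0],
    [0,0,3,0,0,0],
    [0,0,0,0,0,0],
  ],
)

```text
clock: 31.25
eef_pos: [0.3995, -0.2145, 0.2293]
ee_rot: [1.0, -0.022, 0.0, 0.0]
wrist_force: [0.5, -0.9, -2.3]
gripper_width: 0.0078
```

Call:
apply_moves(
  jaw=-0.3,
  series=[
    [0,0,0,0,0,0],
    [0,0,0,0,0,0],
    [0,0,0,0,0,0],
    [0,0,-40,0,0,0],
    [0,0,-45,0,0,0],
    [0,0,-45,0,0,0],
    [0,40,0,0,0,0],
    [0,45,0,0,0,0],
    [0,45,0,0,0,0],
    [0,0,0,0,0,0],
  ],
)

```text
clock: 32.5
eef_pos: [0.3926, -0.3471, 0.3584]
ee_rot: [1.0, -0.024, -0.0, 0.0]
wrist_force: [0.3, 0.1, -0.3]
gripper_width: 0.0613
```

```bash
python3 -c "
from h import *
d(.3985,-.2153,.064-.0165,-2.5)
snap('top','t6.png')
cv2.imwrite('pics/t6c.png',cv2.resize(cv2.imread('pics/t6.png')[150:300,95:295],(800,600),interpolation=cv2.INTER_CUBIC))
snap('wrist','w6.png')"
```

```text
t32.5 pos [ 0.3926 -0.3471  0.3584] w0.0613 yaw -2.76 tilt 0.03 F [ 0.3  0.1 -0.3] -> rotz -0.005 after-rot dx 0.1 dy -131.9 dz 130.9
```

View pics/t6c.png

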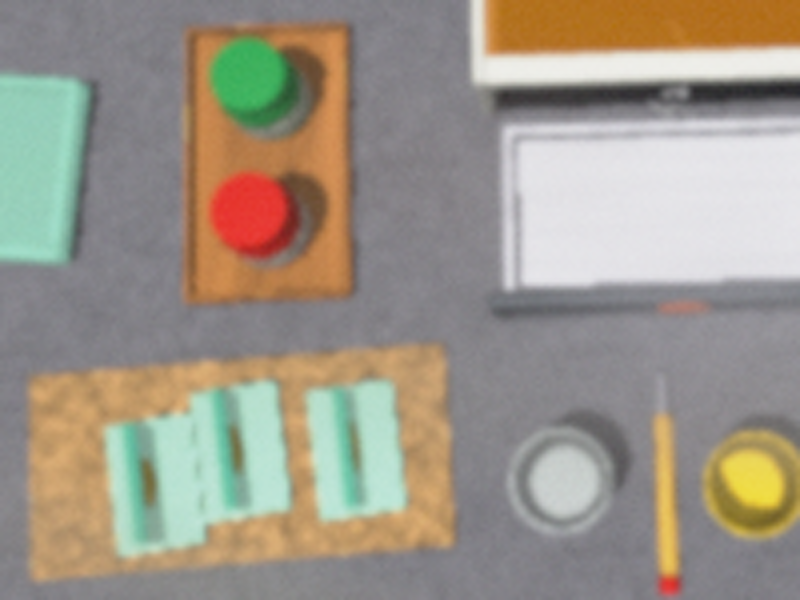

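View pics/w6.png

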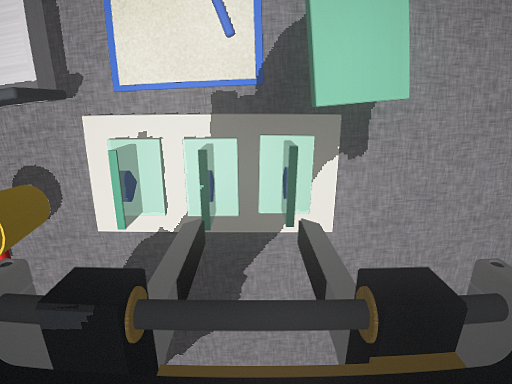

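The wrist view shows all three cured stands upright on the white board. The drawer is empty. The left fresh stand has been knocked to the right and now touches the middle one (left base corners 106,426 to 205,545). I'll re-measure.

```bash
python3 - <<'E'
from h import *
np.set_printoptions(precision=4,suppress=True)
def A(p,z): p=np.array(p,float); return px2w('top',np.c_[95+(p[:,0]+.5)/4-.5,150+(p[:,1]+.5)/4-.5],z)
for i,q in enumerate([[(106,426),(192,413),(205,545),(118,556)],[(191,395),(277,380),(291,509),(205,523)],[(306,390),(393,379),(406,508),(319,521)]]):
  w=A(q,.014);v=(w[1]-w[2])+(w[0]-w[3]); print(w.mean(0),np.linalg.norm(w-np.roll(w,-1,0),axis=1),np.degrees(np.arctan2(v[1],v[0])))
print('front top outer, mark, rear wall outer/inner top-left, left wall outer/inner', A([(495,305),(685,307),(503,126),(520,140)],[.09,.064,.046,.046]))
d(.3945,.2073,.046,7)
E
```

```text
[0.3707 0.3441 0.014 ] [0.0592 0.0905 0.0589 0.0888] 8.521617129013395
[0.393  0.2865 0.014 ] [0.0599 0.0892 0.059  0.0883] 8.721915853987593
[0.3943 0.2073 0.014 ] [0.0607 0.0891 0.06   0.0902] 7.516788700310742
front top outer, mark, rear wall outer/inner top-left, left wall outer/inner [[ 0.4855  0.1071  0.09  ]
 [ 0.4871 -0.0197  0.064 ]
 [ 0.6165  0.1066  0.046 ]
 [ 0.6065  0.0946  0.046 ]]
t32.6 pos [ 0.3934 -0.3442  0.3584] w0.0611 yaw -2.55 tilt 0.04 F [ 0.6  0.9 -1.2] -> rotz -0.167 after-rot dx 68.3 dy -547.3 dz 132.4
```

Call:
apply_moves(
  jaw=-0.3,
  series=[
    [0,0,0,0,0,-0.09],
    [0,0,0,0,0,-0.077],
    [6,-46,0,0,0,0],
    [6,-46,0,0,0,0],
    [6,-46,0,0,0,0],
    [6,-46,0,0,0,0],
    [6,-46,0,0,0,0],
    [6,-46,0,0,0,0],
    [6,-46,0,0,0,0],
    [6,-46,0,0,0,0],
  ],
)

```text
clock: 33.85
eef_pos: [0.3952, 0.0291, 0.3589]
ee_rot: [0.998, 0.062, 0.0, 0.0]
wrist_force: [0.6, -0.4, 0.9]
gripper_width: 0.0611
```

Call:
apply_moves(
  series=[
    [5,-46,0,0,0,0],
    [5,-46,0,0,0,0],
    [5,-46,0,0,0,0],
    [5,-41,0,0,0,0],
    [0,0,20,0,0,0],
    [0,0,0,0,0,0],
  ],
)

```text
clock: 34.6
eef_pos: [0.3929, 0.2074, 0.3379]
ee_rot: [0.998, 0.063, -0.001, 0.0]
wrist_force: [1.1, -0.5, 1.2]
gripper_width: 0.0609
```

```bash
python3 - <<'E'
from h import *
d(.3943,.2073,.046,7.5)
c=imaging.get_calibration('wrist'); snap('wrist','w7.png')
P=[]
for x,y,a in[(.3707,.3441,8.5),(.393,.2865,8.7),(.3943,.2073,7.5)]:
  u=np.array([np.cos(np.radians(a)),np.sin(np.radians(a)),0]); P+=[np.array([x,y,.066])-.04*u,np.array([x,y,.066])+.04*u]
print(w2px('wrist',P,c).round())
E
```

```text
t34.6 pos [0.3929 0.2074 0.3379] w0.0609 yaw 7.17 tilt 0.13 F [ 1.1 -0.5  1.2] -> rotz -0.006 after-rot dx 1.4 dy 0.3 dz 111.9
[[106. 241.]
 [ 91. 158.]
 [166. 227.]
 [156. 140.]
 [251. 236.]
 [250. 150.]]
```

View pics/w7.png

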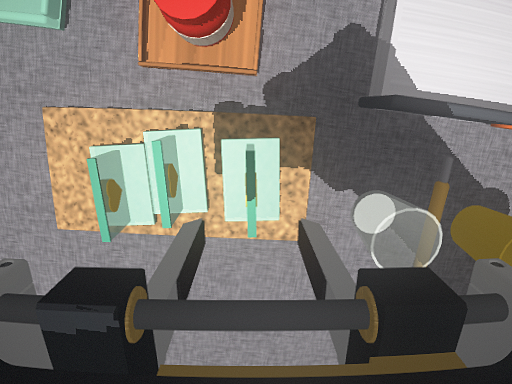

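The panels lie within 2 px of the predictions. I'll grasp the right fresh stand.

Call:
apply_moves(
  series=[
    [1,0,35,0,0,0],
    [0,0,45,0,0,0],
    [0,0,32,0,0,0],
    [0,0,0,0,0,0],
  ],
)

```text
clock: 35.15
eef_pos: [0.3946, 0.2067, 0.2261]
ee_rot: [0.998, 0.061, -0.001, 0.0]
wrist_force: [0.4, 0.2, 1.0]
gripper_width: 0.0615
```

Call:
apply_moves(
  jaw=1,
  series=[
    [0,0,0,0,0,0],
    [0,0,0,0,0,0],
    [0,0,0,0,0,0],
    [0,0,0,0,0,0],
    [0,0,0,0,0,0],
    [0,0,0,0,0,0],
    [0,0,0,0,0,0],
  ],
)

```text
clock: 36.02
eef_pos: [0.395, 0.2071, 0.2267]
ee_rot: [0.998, 0.061, -0.0, -0.0]
wrist_force: [-0.6, 0.1, 2.2]
gripper_width: 0.0077
```

Call:
apply_moves(
  series=[
    [0,0,-25,0,0,0],
    [0,0,-45,0,0,0],
    [0,0,-45,0,0,0],
    [0,0,0,0,0,0.1],
    [0,0,0,0,0,0],
  ],
)

```text
clock: 36.65
eef_pos: [0.3949, 0.2068, 0.3417]
ee_rot: [1.0, 0.011, 0.0, 0.0]
wrist_force: [0.1, 0.1, -1.6]
gripper_width: 0.0078
```

```bash
python3 -c "
from h import *
d(.555,-.0935,.0645,1.5)"
```

```text
t36.6 pos [0.3949 0.2068 0.3417] w0.0078 yaw 1.31 tilt 0.02 F [ 0.1  0.1 -1.6] -> rotz -0.003 after-rot dx 152.2 dy 304.4 dz 97.2
```

Call:
apply_moves(
  series=[
    [12,24,0,0,0,0],
    [20,40,0,0,0,0],
    [20,40,0,0,0,0],
    [20,40,0,0,0,0],
    [20,40,0,0,0,0],
    [20,40,0,0,0,0],
    [20,40,0,0,0,0],
    [20,40,0,0,0,0],
    [0,0,0,0,0,0],
    [0,0,0,0,0,0],
  ],
)

```text
clock: 37.9
eef_pos: [0.5536, -0.0929, 0.3407]
ee_rot: [1.0, 0.012, -0.001, -0.0]
wrist_force: [-0.0, 0.9, -2.1]
gripper_width: 0.0077
```

```bash
python3 -c "
from h import *
d(.555,-.0935,.0655,1.5)
c=imaging.get_calibration('wrist'); snap('wrist','w8.png')"
```

```text
t37.9 pos [ 0.5536 -0.0929  0.3407] w0.0077 yaw 1.42 tilt 0.11 F [-0.   0.9 -2.1] -> rotz -0.001 after-rot dx 1.4 dy 0.6 dz 95.2
```

View pics/w8.png

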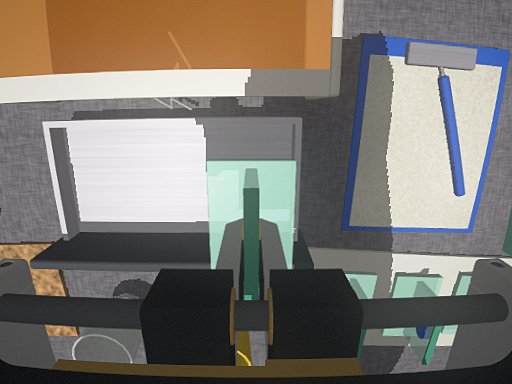

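Drawer cavity spans columns about 65–295 and the stand is lined up over the right slot. Lowering it.

Call:
apply_moves(
  series=[
    [1,1,25,0,0,0],
    [0,0,35,0,0,0],
    [0,0,22,0,0,0],
    [0,0,10,0,0,0],
    [0,0,3,0,0,0],
    [0,0,0,0,0,0],
    [0,0,0,0,0,0],
  ],
)

```text
clock: 38.83
eef_pos: [0.5551, -0.0944, 0.2474]
ee_rot: [1.0, 0.011, 0.001, 0.0]
wrist_force: [-0.4, -0.7, -1.3]
gripper_width: 0.0078
```

Call:
apply_moves(
  jaw=-0.3,
  series=[
    [0,0,0,0,0,0],
    [0,0,0,0,0,0],
    [0,0,0,0,0,0],
    [0,0,-40,0,0,0],
    [0,0,-45,0,0,0],
    [0,0,-25,0,0,-0.1],
    [0,0,0,0,0,-0.026],
  ],
)

```text
clock: 39.7
eef_pos: [0.5552, -0.0944, 0.3584]
ee_rot: [0.997, 0.075, 0.001, 0.0]
wrist_force: [-1.1, 0.2, -0.9]
gripper_width: 0.0612
```

```bash
python3 -c "
from h import *
d(.393,.2865,.046,8.7)"
```

```text
t39.7 pos [ 0.5552 -0.0944  0.3584] w0.0612 yaw 8.61 tilt 0.17 F [-1.1  0.2 -0.9] -> rotz -0.002 after-rot dx -102.8 dy -401.1 dz 132.4
```

Call:
apply_moves(
  series=[
    [-11,-41,0,0,0,0],
    [-11,-45,0,0,0,0],
    [-11,-45,0,0,0,0],
    [-12,-45,0,0,0,0],
    [-12,-45,0,0,0,0],
    [-12,-45,0,0,0,0],
    [-12,-45,0,0,0,0],
    [-11,-45,0,0,0,0],
    [-11,-45,0,0,0,0],
    [0,0,0,0,0,0],
  ],
)

```text
clock: 40.95
eef_pos: [0.3918, 0.2894, 0.3559]
ee_rot: [0.997, 0.076, -0.001, -0.0]
wrist_force: [0.8, 0.7, -0.1]
gripper_width: 0.0613
```

```bash
python3 - <<'E'
from h import *
d(.393,.2865,.046,8.7)
c=imaging.get_calibration('wrist'); snap('wrist','w9.png')
a=cv2.imread('pics/w9.png'); b=cv2.imread('pics/w7.png')
P=[]
for x,y,a_ in[(.3707,.3441,8.5),(.393,.2865,8.7)]:
  u=np.array([np.cos(np.radians(a_)),np.sin(np.radians(a_)),0]); P+=[np.array([x,y,.066])-.04*u,np.array([x,y,.066])+.04*u]
P=w2px('wrist',P,c);print(P.round())
for p in P: cv2.circle(a,tuple(int(v) for v in p),2,(0,0,255),-1)
cv2.imwrite('pics/w9m.png',a)
E
```

```text
t41.0 pos [0.3918 0.2894 0.3559] w0.0613 yaw 8.76 tilt 0.10 F [ 0.8  0.7 -0.1] -> rotz 0.001 after-rot dx 0.7 dy 3.0 dz 129.9
[[193. 241.]
 [189. 162.]
 [254. 229.]
 [254. 148.]]
```

View pics/w9m.png

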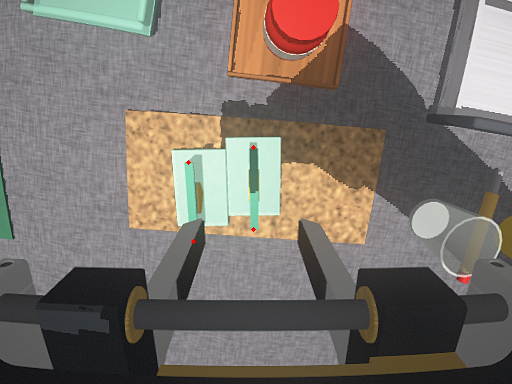

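The marks sit on both panels (middle 254,148–229 and left 189–193,162–241). I'll grasp the middle one.

Call:
apply_moves(
  series=[
    [1,3,35,0,0,0],
    [0,0,45,0,0,0],
    [0,0,35,0,0,0],
    [0,0,15,0,0,0],
    [0,0,0,0,0,0],
  ],
)

```text
clock: 41.62
eef_pos: [0.3951, 0.2836, 0.2263]
ee_rot: [0.997, 0.074, -0.001, 0.0]
wrist_force: [0.3, -0.6, 1.0]
gripper_width: 0.0611
```

Call:
apply_moves(
  jaw=1,
  series=[
    [0,0,0,0,0,0],
    [0,0,0,0,0,0],
    [0,0,0,0,0,0],
    [0,0,0,0,0,0],
    [0,0,0,0,0,0],
    [0,0,0,0,0,0],
    [0,0,0,0,0,0],
  ],
)

```text
clock: 42.5
eef_pos: [0.395, 0.2842, 0.2268]
ee_rot: [0.997, 0.074, 0.0, -0.0]
wrist_force: [0.4, 2.4, 2.6]
gripper_width: 0.0078
```

Call:
apply_moves(
  series=[
    [0,0,-20,0,0,0],
    [0,0,-45,0,0,0],
    [0,0,-50,0,0,0],
    [0,0,0,0,0,0.126],
    [0,0,0,0,0,0],
  ],
)

```text
clock: 43.12
eef_pos: [0.3949, 0.2838, 0.3417]
ee_rot: [1.0, 0.011, 0.0, 0.0]
wrist_force: [-1.0, 0.5, -1.3]
gripper_width: 0.008
```

```bash
python3 -c "
from h import *
d(.554,-.0185,.0645,1.5)"
```

```text
t43.1 pos [0.3949 0.2838 0.3417] w0.0080 yaw 1.31 tilt 0.03 F [-1.   0.5 -1.3] -> rotz -0.003 after-rot dx 151.1 dy 306.3 dz 97.2
```

Call:
apply_moves(
  series=[
    [12,26,0,0,0,-0.003],
    [20,40,0,0,0,0],
    [20,40,0,0,0,0],
    [20,40,0,0,0,0],
    [20,40,0,0,0,0],
    [20,40,0,0,0,0],
    [20,40,0,0,0,0],
    [19,40,0,0,0,0],
    [0,0,10,0,0,0],
    [0,0,0,0,0,0],
  ],
)

```text
clock: 44.38
eef_pos: [0.5532, -0.0176, 0.3302]
ee_rot: [1.0, 0.014, -0.001, -0.0]
wrist_force: [0.3, 0.7, -1.6]
gripper_width: 0.0083
```

```bash
python3 -c "
from h import *
d(.554,-.0185,.0645,1.5)
snap('wrist','w10.png')"
```

```text
t44.4 pos [ 0.5532 -0.0176  0.3302] w0.0083 yaw 1.61 tilt 0.17 F [ 0.3  0.7 -1.6] -> rotz 0.002 after-rot dx 0.7 dy 0.9 dz 85.7
```

View pics/w10.png

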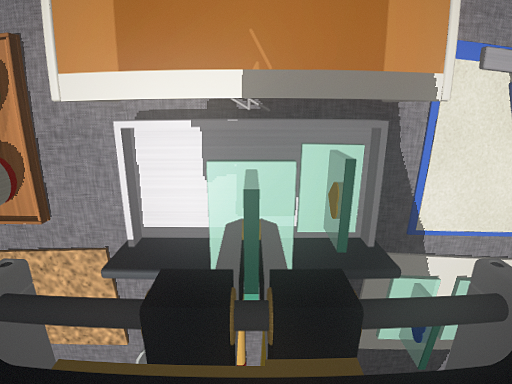

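The right fresh stand sits flat in the drawer, with its base at columns 302–365. Lowering the middle one.

Call:
apply_moves(
  series=[
    [1,1,25,0,0,0],
    [0,0,35,0,0,0],
    [0,0,15,0,0,0],
    [0,0,8,0,0,0],
    [0,0,3,0,0,0],
    [0,0,0,0,0,0],
    [0,0,0,0,0,0],
  ],
)

```text
clock: 45.3
eef_pos: [0.555, -0.019, 0.2463]
ee_rot: [1.0, 0.013, 0.0, 0.0]
wrist_force: [0.1, -0.6, -1.5]
gripper_width: 0.0078
```

Call:
apply_moves(
  jaw=-0.3,
  series=[
    [0,0,0,0,0,0],
    [0,0,0,0,0,0],
    [0,0,0,0,0,0],
    [0,0,-40,0,0,0],
    [0,0,-45,0,0,0],
    [0,0,-25,0,0,-0.1],
    [0,0,0,0,0,-0.022],
    [0,0,0,0,0,0],
  ],
)

```text
clock: 46.3
eef_pos: [0.5546, -0.0192, 0.3549]
ee_rot: [0.997, 0.073, -0.0, -0.0]
wrist_force: [-0.5, -0.1, -0.5]
gripper_width: 0.061
```

```bash
python3 -c "
from h import *
d(.3707,.3441,.046,8.5)"
```

```text
t46.3 pos [ 0.5546 -0.0192  0.3549] w0.0610 yaw 8.40 tilt 0.06 F [-0.5 -0.1 -0.5] -> rotz -0.002 after-rot dx -128.2 dy -386.4 dz 128.9
```

Call:
apply_moves(
  series=[
    [-15,-44,0,0,0,0],
    [-15,-44,0,0,0,0],
    [-14,-43,0,0,0,0],
    [-14,-43,0,0,0,0],
    [-14,-43,0,0,0,0],
    [-14,-43,0,0,0,0],
    [-14,-42,0,0,0,0],
    [-14,-42,0,0,0,0],
    [-14,-42,0,0,0,0],
    [0,0,0,0,0,0],
  ],
)

```text
clock: 47.55
eef_pos: [0.3694, 0.3463, 0.3548]
ee_rot: [0.997, 0.076, -0.001, -0.0]
wrist_force: [1.5, -0.4, 0.1]
gripper_width: 0.0615
```

```bash
python3 - <<'E'
from h import *
d(.3707,.3441,.046,8.5)
c=imaging.get_calibration('wrist'); snap('wrist','w11.png')
a=cv2.imread('pics/w11.png')
x,y=.3707,.3441
u=np.array([np.cos(np.radians(8.5)),np.sin(np.radians(8.5)),0]); v=np.array([-u[1],u[0],0])
for i in(-1,1):
  for j in(-1,1):
    p=w2px('wrist',[np.array([x,y,.014])+.045*i*u+.03*j*v],c)[0].astype(int); cv2.circle(a,tuple(map(int,p)),2,(0,0,255),-1)
cv2.imwrite('pics/w11m.png',a[100:260,130:380])
E
```

```text
t47.5 pos [0.3694 0.3463 0.3548] w0.0615 yaw 8.67 tilt 0.12 F [ 1.5 -0.4  0.1] -> rotz 0.003 after-rot dx 1.0 dy 2.4 dz 128.8
```

View pics/w11m.png

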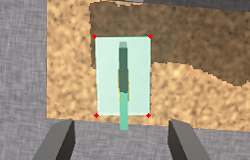

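The predicted corners coincide with the base in the crop (95–150, 37–115). Grasping it.

Call:
apply_moves(
  series=[
    [0,2,35,0,0,0],
    [0,0,45,0,0,0],
    [0,0,34,0,0,0],
    [0,0,15,0,0,0],
    [0,0,0,0,0,0],
  ],
)

```text
clock: 48.22
eef_pos: [0.3718, 0.3416, 0.2262]
ee_rot: [0.997, 0.073, -0.001, 0.0]
wrist_force: [0.2, 0.5, 0.0]
gripper_width: 0.0611
```

Call:
apply_moves(
  jaw=1,
  series=[
    [0,0,0,0,0,0],
    [0,0,0,0,0,0],
    [0,0,0,0,0,0],
    [0,0,0,0,0,0],
    [0,0,0,0,0,0],
    [0,0,0,0,0,0],
    [0,0,0,0,0,0],
  ],
)

```text
clock: 49.1
eef_pos: [0.3717, 0.3421, 0.2268]
ee_rot: [0.997, 0.074, 0.0, -0.0]
wrist_force: [0.3, 1.5, 2.5]
gripper_width: 0.0078
```

Call:
apply_moves(
  series=[
    [0,0,-20,0,0,0],
    [0,0,-45,0,0,0],
    [0,0,-50,0,0,0],
    [0,0,0,0,0,0.122],
    [0,0,0,0,0,0],
  ],
)

```text
clock: 49.72
eef_pos: [0.3715, 0.3418, 0.3428]
ee_rot: [1.0, 0.013, 0.001, -0.0]
wrist_force: [-0.6, -0.5, -0.9]
gripper_width: 0.0082
```

```bash
python3 -c "
from h import *
d(.552,.0565,.0645,1.5)"
```

```text
t49.7 pos [0.3715 0.3418 0.3428] w0.0082 yaw 1.49 tilt 0.07 F [-0.6 -0.5 -0.9] -> rotz -0.000 after-rot dx 172.9 dy 290.0 dz 98.3
```

Call:
apply_moves(
  series=[
    [13,22,0,0,0,0],
    [23,38,0,0,0,0],
    [23,38,0,0,0,0],
    [23,38,0,0,0,0],
    [23,38,0,0,0,0],
    [23,38,0,0,0,0],
    [23,38,0,0,0,0],
    [22,40,0,0,0,0],
    [0,0,10,0,0,0],
    [0,0,0,0,0,0],
  ],
)

```text
clock: 50.98
eef_pos: [0.5515, 0.0569, 0.3308]
ee_rot: [1.0, 0.014, -0.001, -0.0]
wrist_force: [-0.1, 0.1, -0.6]
gripper_width: 0.0079
```

```bash
python3 -c "
from h import *
d(.552,.0565,.0645,1.5)
snap('wrist','w12.png')"
```

```text
t51.0 pos [0.5515 0.0569 0.3308] w0.0079 yaw 1.61 tilt 0.14 F [-0.1  0.1 -0.6] -> rotz 0.002 after-rot dx 0.5 dy 0.5 dz 86.3
```

Call:
apply_moves(
  series=[
    [0,0,25,0,0,0],
    [0,0,35,0,0,0],
    [0,0,15,0,0,0],
    [0,0,8,0,0,0],
    [0,0,3,0,0,0],
    [0,0,0,0,0,0],
    [0,0,0,0,0,0],
  ],
)

```text
clock: 51.9
eef_pos: [0.5523, 0.0566, 0.2463]
ee_rot: [1.0, 0.013, 0.0, -0.0]
wrist_force: [0.6, 0.9, -1.9]
gripper_width: 0.0082
```

Call:
apply_moves(
  jaw=-0.3,
  series=[
    [0,0,0,0,0,0],
    [0,0,0,0,0,0],
    [0,0,0,0,0,0],
    [0,0,-40,0,0,0],
    [0,0,-45,0,0,0],
    [0,0,-40,0,0,0],
    [-40,25,0,0,0,0],
    [-40,25,0,0,0,0],
    [-31,24,0,0,0,0],
    [0,0,0,0,0,0],
  ],
)

```text
clock: 53.15
eef_pos: [0.4415, -0.0218, 0.3708]
ee_rot: [1.0, 0.012, -0.0, 0.001]
wrist_force: [0.3, -0.2, -0.4]
gripper_width: 0.061
```

Call:
apply_moves(
  jaw=1,
  series=[
    [0,0,0,0,0,0],
    [0,0,0,0,0,0],
    [0,0,0,0,0,0],
  ],
)

```text
clock: 53.52
eef_pos: [0.4434, -0.0198, 0.3705]
ee_rot: [1.0, 0.013, -0.0, -0.0]
wrist_force: [0.1, 0.0, 0.1]
gripper_width: 0.0345
```

```bash
python3 -c "
from h import *
d(.445,-.0155,.064,1.5)
snap('wrist','w13.png')"
```

```text
t53.5 pos [ 0.4434 -0.0198  0.3705] w0.0345 yaw 1.54 tilt 0.04 F [0.1 0.  0.1] -> rotz 0.001 after-rot dx 1.7 dy -4.3 dz 126.5
```

View pics/w13.png

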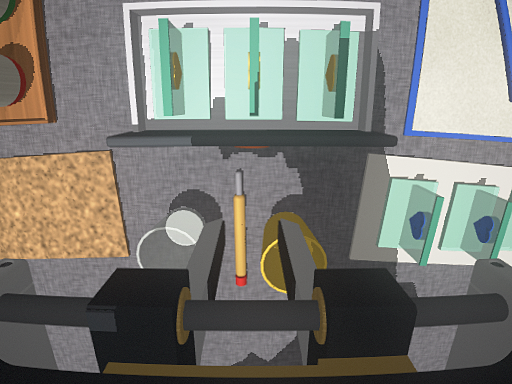

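All three yellow-heart stands stand flat in the drawer, with panels at columns 165, 253 and 343. The blue ones are on the white board and the cups and cutter are unmoved. Now I close the drawer.

Call:
apply_moves(
  series=[
    [8,-2,20,0,0,0],
    [0,0,35,0,0,0],
    [0,0,35,0,0,0],
    [0,0,36,0,0,0],
    [0,0,0,0,0,0],
    [0,0,0,0,0,0],
  ],
)

```text
clock: 54.32
eef_pos: [0.4514, -0.0178, 0.2457]
ee_rot: [1.0, 0.013, 0.0, -0.0]
wrist_force: [0.4, -0.3, 0.9]
gripper_width: 0.0004
```

Call:
apply_moves(
  series=[
    [8,0,0,0,0,0],
    [6,0,0,0,0,0],
    [5,0,0,0,0,0],
    [5,0,0,0,0,0],
    [5,0,0,0,0,0],
    [7,0,0,0,0,0],
    [7,0,0,0,0,0],
    [7,0,0,0,0,0],
  ],
)

```text
clock: 55.32
eef_pos: [0.5008, -0.0167, 0.2445]
ee_rot: [1.0, 0.013, -0.001, 0.0]
wrist_force: [-7.0, 0.2, 6.8]
gripper_width: 0.0003
```

Contact as expected (about 7 N). Continuing the push to x≈0.60, then slowly to the stop.

Call:
apply_moves(
  series=[
    [8,0,0,0,0,0],
    [8,0,0,0,0,0],
    [8,0,0,0,0,0],
    [8,0,0,0,0,0],
    [8,0,0,0,0,0],
    [8,0,0,0,0,0],
    [8,0,0,0,0,0],
    [8,0,0,0,0,0],
    [8,0,0,0,0,0],
    [8,0,0,0,0,0],
  ],
)

```text
clock: 56.58
eef_pos: [0.5807, -0.0145, 0.2444]
ee_rot: [1.0, 0.013, -0.001, -0.0]
wrist_force: [-8.2, 1.0, 7.8]
gripper_width: 0.0006
```

Call:
apply_moves(
  series=[
    [6,0,0,0,0,0],
    [4,0,0,0,0,0],
    [4,0,0,0,0,0],
    [3,0,0,0,0,0],
    [2,0,0,0,0,0],
    [2,0,0,0,0,0],
  ],
)

```text
clock: 57.32
eef_pos: [0.6016, -0.0139, 0.2444]
ee_rot: [1.0, 0.013, -0.001, -0.0]
wrist_force: [-6.0, 1.3, 5.3]
gripper_width: 0.0003
```

Call:
apply_moves(
  series=[
    [2,0,0,0,0,0],
    [2,0,0,0,0,0],
    [2,0,0,0,0,0],
    [2,0,0,0,0,0],
  ],
)

```text
clock: 57.82
eef_pos: [0.6096, -0.0137, 0.2444]
ee_rot: [1.0, 0.013, -0.001, -0.0]
wrist_force: [-6.9, 0.9, 5.3]
gripper_width: 0.0006
```

Call:
apply_moves(
  series=[
    [2,0,0,0,0,0],
    [1,0,0,0,0,0],
  ],
)

```text
clock: 58.08
eef_pos: [0.6126, -0.0136, 0.2444]
ee_rot: [1.0, 0.013, -0.001, -0.0]
wrist_force: [-7.5, -0.0, 6.1]
gripper_width: 0.0002
```

Call:
apply_moves(
  series=[
    [1,0,0,0,0,0],
    [0,0,0,0,0,0],
  ],
)

```text
clock: 58.32
eef_pos: [0.6135, -0.0136, 0.2444]
ee_rot: [1.0, 0.013, -0.001, -0.0]
wrist_force: [-7.8, 1.6, 6.2]
gripper_width: 0.0006
```

Call:
apply_moves(
  series=[
    [1,0,0,0,0,0],
    [1,0,0,0,0,0],
  ],
)

```text
clock: 58.58
eef_pos: [0.6143, -0.0134, 0.2443]
ee_rot: [1.0, 0.013, -0.003, 0.0]
wrist_force: [-28.9, -0.5, 24.6]
gripper_width: 0.0003
```

Stop reached (29 N). I back off gently and check for any remaining force.

Call:
apply_moves(
  series=[
    [-3,0,0,0,0,0],
    [-4,0,0,0,0,0],
    [-4,0,0,0,0,0],
    [-4,0,0,0,0,0],
    [-5,0,0,0,0,0],
    [0,0,0,0,0,0],
  ],
)

```text
clock: 59.32
eef_pos: [0.5958, -0.0144, 0.2447]
ee_rot: [1.0, 0.013, 0.0, 0.0]
wrist_force: [-0.2, 0.3, 0.7]
gripper_width: 0.0005
```

Call:
apply_moves(
  series=[
    [-30,0,0,0,0,0],
    [-40,0,-40,0,0,0],
    [-40,0,-45,0,0,0],
    [-20,0,-45,0,0,0],
    [0,50,-30,0,0,0],
    [-20,55,0,0,0,0],
    [-20,55,0,0,0,0],
    [0,55,0,0,0,0],
    [0,55,0,0,0,0],
    [0,40,0,0,0,0],
  ],
)

```text
clock: 60.58
eef_pos: [0.4336, -0.3311, 0.4047]
ee_rot: [1.0, 0.012, 0.0, 0.0]
wrist_force: [1.2, 0.3, -0.2]
gripper_width: 0.0003
```

```bash
python3 - <<'E'
from h import *
np.set_printoptions(precision=3,suppress=True)
d(.5,0,.2,1.5)
b=snap('top','tf.png').astype(int); s=snap('scene','sf.png').astype(int)
t0=cv2.cvtColor(cv2.imread('pics/t0.png'),cv2.COLOR_BGR2RGB).astype(int);t6=cv2.cvtColor(cv2.imread('pics/t6.png'),cv2.COLOR_BGR2RGB).astype(int)
def diff(a,c,n):
  m=(np.abs(a-c).max(2)>45).astype(np.uint8); k,l,st,ce=cv2.connectedComponentsWithStats(m)
  for q,cc in zip(st[1:],ce[1:]):
    if q[4]>12: print(n,'px',cc.round(),'wh',q[2:4],'area',q[4],'world',px2w('top',[cc],.03)[0].round(3))
diff(b,t0,'tf-t0')
# orange mark
hsv=cv2.cvtColor(b.astype(np.uint8),cv2.COLOR_RGB2HSV)
for nm,im in(('t0',t0),('tf',b),('t6',t6)):
  r=im[170:240,230:300]; m=(r[...,0]>130)&(r[...,1]<110)&(r[...,2]<80)&(r[...,0]-r[...,1]>60); y,x=np.nonzero(m); 
  if len(x): print(nm,'mark px',x.mean()+230,y.mean()+170,len(x), px2w('top',[(x.mean()+230,y.mean()+170)],.064))
E
```

```text
t60.6 pos [ 0.434 -0.331  0.405] w0.0003 yaw 1.39 tilt 0.03 F [ 1.2  0.3 -0.2] -> rotz -0.002 after-rot dx 75.1 dy -329.2 dz 24.7
tf-t0 px [161. 171.] wh [29 24] area 529 world [0.649 0.276 0.03 ]
tf-t0 px [427. 249.] wh [204 158] area 12802 world [ 0.43  -0.464  0.03 ]
tf-t0 px [289. 199.] wh [21 21] area 342 world [ 0.568 -0.087  0.03 ]
tf-t0 px [236. 202.] wh [23 22] area 383 world [0.56  0.063 0.03 ]
tf-t0 px [162. 203.] wh [29 21] area 484 world [0.556 0.27  0.03 ]
tf-t0 px [338. 260.] wh [13 33] area 310 world [ 0.398 -0.218  0.03 ]
tf-t0 px [154. 263.] wh [26 36] area 749 world [0.392 0.285 0.03 ]
tf-t0 px [184. 262.] wh [26 35] area 725 world [0.393 0.205 0.03 ]
tf-t0 px [124. 268.] wh [25 35] area 769 world [0.377 0.366 0.03 ]
tf-t0 px [504. 296.] wh [17 52] area 679 world [ 0.306 -0.659  0.03 ]
tf-t0 px [382. 340.] wh [84 83] area 1923 world [ 0.19  -0.327  0.03 ]
tf-t0 px [470. 341.] wh [79 49] area 1325 world [ 0.188 -0.557  0.03 ]
tf-t0 px [409. 343.] wh [9 5] area 27 world [ 0.181 -0.396  0.03 ]
tf-t0 px [459. 358.] wh [74 39] area 596 world [ 0.148 -0.524  0.03 ]
tf-t0 px [506. 353.] wh [5 5] area 13 world [ 0.16  -0.646  0.03 ]
tf-t0 px [436. 371.] wh [93 30] area 2086 world [ 0.115 -0.461  0.03 ]
tf-t0 px [238. 379.] wh [ 9 11] area 36 world [0.094 0.055 0.03 ]
t0 mark px 238.3657587548638 200.38910505836577 257 [[0.559 0.055 0.064]]
tf mark px 263.8695652173913 181.26086956521738 23 [[ 0.612 -0.015  0.064]]
```

```bash
python3 -c "
from h import *
print(order.hand_in()); print(ctrl.sense()['clock'])"
```

```text
the job is handed in; nothing more can be done
None
the job is handed in; nothing more can be done
```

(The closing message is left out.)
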